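# Put the sample jar away in the push-to-open drawer

### The arm

A 7-joint arm with a two-finger parallel gripper is mounted at the origin on the work surface. World frame = base frame: x ahead of the robot, y to its left, z up, the work surface at z = 0. Lengths are in m, angles in rad, forces in N, time in s.
With the tool pointing down it reaches from about 0.4 to 0.85 m from the base axis. Payload 4.5 kg.
Tool frame: the origin (TCP) lies at the very end of the fingers, on their centre line; the grasp point (between the pads) lies 19 mm behind it; z points along the fingers, y is the line along which they close (so a half turn about z gives the same grasp; the last joint's range is limited). The gripper opens to 88 mm and grips with 3 to 60 N. Pads are 18 mm wide; open, the fingers measure 123 mm over their backs; the gripper's body (75 mm by 187 mm) begins 45 mm behind the grasp point.
Start: joints at [-1.209, 0.689, -0.195, 1.565, 0.157, 0.902, -0.215], TCP at [0.201, 0.592, 0.239] pointing down, gripper open.
Joint ranges: [-3.01, 3.01], [-0.46, 2.08], [-1.47, 1.51], [0.13, 2.56], [-1, 4.14], [0.04, 2.09], [-2.66, 2.66]. Speed limits (rad/s): [2.57, 2.57, 3.14, 3.14, 3.14, 3.14, 3.14].

### API

Orientations are given as a unit quaternion [x, y, z, w].
In Python, from plant import r gives the robot as it stands. The module is installed in compiled form; this text tells all that it offers.
- The arm moves only by the tool step_arm, never from a script. Its argument "increments" is a list of rows, each a list of 2 entries, a list of its own where there are three numbers: the shift along the world's x, y, z in cm, then the turn, a rotation vector about the world's x, y, z in degrees. A call has exactly 10 rows; each row shifts and turns the commanded pose from where the row before left it; what a row does not reach is not made up. A row lasts 1/10 s, in which the tool goes at most 50 mm and 8.59 degrees, less where a joint would pass 70% of its speed; a pose out of reach is approached as far as the arm can. A call is refused whole if a number of a shift passes 5 or a number of a turn 8.59, either way. A call with a gripper value outside its range is refused whole. "fingers" is the opening, from 0 (shut) to 1 (fully open), set as the call begins (left out, the last holds). The fingers move at their own pace and stop on an object; "grip_force" is the grip in N (left out, the last holds). Time passes only in rows, so rows that do not move let the fingers close, or fill a call up. It gives the time, the measured TCP pose, the force, the opening and the grip force at its end, in the units of the state.
- r.get_state(): the state, without advancing time (a new reading comes with each control period).
- r.snapshot(name): name is "scene" or "top" or "wrist"; returns (picture, depth): 384x512x3 uint8, red, green, blue; 384x512 float32, m along the optical axis (not along the pixel's ray), 0 where there is no reading.
- r.calibration(name): a dict with "fov_y" (degrees; the focal length in pixels is half the picture's height over the tangent of half this angle, whatever the lens; pixels are square), "cx", "cy" (the principal point, pixels), "R" (3x3) and "t" (3): a world point X has camera coordinates R X + t. Camera axes: x right, y down, z forward; pixel columns grow to the right and rows downward; lengths in m; the calibration is good to about 2 mm. A picture is of the moment at which its call begins: read the wrist's pose just before it. calibration takes no time and is no camera call; for the wrist camera it gives the pose at the moment of the call.
- r.finish_job(): hands the job in; it is judged then, once.
The state is a dict: "clock": time; "q": joint angles; "qd": joint speeds; "joint_torque": joint torques, N m; "tool_pos": TCP position; "eef_rot": TCP orientation; "contact_force": force on the tool from outside, world axes, zero at the start; "moment": the same for the moment, N m; "opening": opening from 0.0 (shut) to 1.0 (fully open); "finger_force": force on a finger pad.
Only numpy, scipy, OpenCV 4.12 (cv2) and the standard library are available. Lean on these libraries where they do the work, as an engineer would, in place of code of your own. Each camera call takes 0.05 s, during which the arm holds its last target. There are 200 camera calls.

### The job

Press the front of the little bench cabinet's drawer gently inward so that its touch latch lets go and the drawer springs open, stand the small jar upright in the drawer, then press the drawer shut again until the latch holds it. Never press hard (keep well below 24 N: stop as soon as you feel the latch bottom), and leave the big jar, the valve and the wrench where they are.

Things in the scene. Friction and masses are not known exactly. Their poses are not given: they have to be found in the camera images.
- cabinet: Fixed wooden bench cabinet, 240 deep (x), 220 wide (y), 115 high; origin at the centre of its underside. Its -x side is the drawer side and faces the robot, turned by its yaw; place and yaw vary. A 50 high jar on the drawer floor passes under its top. Latch feel: press slowly (10 to 20 mm/s) until the force has clearly risen above the spring (to about 11 to 13 N), then back off; 24 N damages it.
- drawer_front (a point): Middle of the drawer front's outer face (round steel push plate, 32 across), 70 above the work surface; moves with the drawer, axes as the cabinet's: pressing inward is along +x. Plain wooden panel, no handle, 190 wide (y), 13 to 101 above the work surface, 20 thick; latched, its face stands 18 proud of the carcass.
- drawer (a joint): Travel, m: 0 latched, 0.085 sprung open, negative pressed in. Spring pushes out, 7 N shut to 2 N open. Push-push latch: press in past its trip point and release to open; push back from fully open past trip and release to relatch at 0. Trip varies unseen: opening 4 to 14 mm inward of 0, relatching 5 to 15; 1 to 2 mm further the latch bottoms and force climbs steeply. Before that under 9 N.
- drawer_bay (a point): Point on the drawer's inner floor, 28 above the work surface, mid of the part lying free before the carcass when the drawer is open; moves with the drawer, axes as the cabinet's. Free floor then 85 (x) by 170 (y), between the front panel's back (top 101 above work surface), the carcass (115 high) and two low side walls (tops 26 above the drawer floor).
- small_jar: Small amber sample jar with steel lid, 44 diameter (lid 45), 50 high, about 0.11 kg; origin at the centre of its underside, z up. It stands on the work surface, left or right of the cabinet.
- big_jar: Bystander: big amber jar with steel lid, 72 diameter, 92 high; origin at the centre of its underside. Leave it alone.
- valve: Bystander: small brass valve with black lever, about 60 x 85 x 43 high, on the work surface to the left of the cabinet; origin at its underside. Leave it alone.
- wrench: Bystander: steel wrench 120 long lying flat on the work surface to the right of the cabinet. Leave it alone.
Not all that is in view belongs to the job. What is shaped like the small_jar but green is not meant.

How it is judged:
On the way, in this order (a step that is already met when the one before it is completed fails the run):
1. the latch has let go and the drawer has sprung open (value of joint drawer above 0.07 m), for 0.2 s.
2. the small jar stands upright on the floor of the open drawer, let go (x of small_jar in the frame of drawer_bay between -0.03 and 0.125 m and y of small_jar in the frame of drawer_bay between -0.07 and 0.07 m and z of small_jar in the frame of drawer_bay between -0.004 and 0.005 m and angle between small_jar's own z axis and vertical below 0.12 rad and value of joint drawer above 0.05 m and contact force between the fingers and small_jar below 0.2 N), for 0.2 s.
At the end, for the whole second after the job is handed in: The drawer is shut and held by its latch (joint within 3 mm of 0) with nothing pressing on it, and the small jar stands upright (within 0.12 rad) and at rest on the drawer's floor, inside the drawer (x of small_jar in the frame of drawer_bay between -0.03 and 0.125 m and y of small_jar in the frame of drawer_bay between -0.07 and 0.07 m and z of small_jar in the frame of drawer_bay between -0.004 and 0.005 m and angle between small_jar's own z axis and vertical below 0.12 rad and value of joint drawer between -0.003 and 0.003 m and linear speed of small_jar below 0.02 m/s); the robot touches nothing.
It fails at once if the robot presses on the drawer with more than 24 N (contact force between any of the arm, the fingers and drawer above 24 N).
It fails at once if a bystander (big jar, valve or wrench) is moved by more than 30 mm (distance of any of big_jar, valve, wrench from where it was at the start of the episode above 0.03 m).
It also fails if it takes over 72 s, if anything falls off the work surface, if the arm or the gripper's body presses on something with over 40 N, if the wrist force passes 120 N, or if a joint passes its speed limit or range.

## Working session

There is one attempt and no reset: what is moved stays moved. The work goes in short steps, Python scripts to look and compute and a tool call to move; the robot and the scene stay as the last step left them, time stands still between calls to the robot, and variables do not carry over. Pictures are saved under pics/ and viewed, at most 10 in all, crops included, and the job is handed in when it is done.

Besides the shell and the picture viewer there is one more tool, called after "Emit:" by a JSON object that holds its "fn" and its "kwargs". step_arm: Moves the arm, as the interface text tells. Its arguments: {"type":"object","properties":{"increments":{"type":"array","items":{"type":"array"}},"fingers":{"type":"number"},"grip_force":{"type":"number"}},"required":["increments"]}

```bash
mkdir -p pics
cat > h.py <<'E'
import numpy as np, cv2
from plant import r
def pts(name):
    c=r.calibration(name); p,d=r.snapshot(name)
    f=p.shape[0]/2/np.tan(np.radians(c["fov_y"])/2)
    v,u=np.mgrid[:p.shape[0],:p.shape[1]]
    C=np.stack([(u-c["cx"])/f*d,(v-c["cy"])/f*d,d],-1)
    W=(C-np.array(c["t"]))@np.array(c["R"])
    W[d==0]=np.nan
    return p,d,W
E
python3 - <<'E'
from h import *
s=r.get_state();print({k:np.round(v,3) for k,v in s.items()})
for n in("scene","top"):
    p,d,W=pts(n); np.savez(f"pics/{n}.npz",p=p,W=W)
    cv2.imwrite(f"pics/{n}.png",cv2.resize(p[:,:,::-1],(768,576)))
E
```

```text
{'clock': np.float64(0.0), 'q': array([-1.209,  0.69 , -0.195,  1.566,  0.157,  0.903, -0.215]), 'qd': array([-0.   ,  0.   , -0.001,  0.001, -0.001, -0.   ,  0.   ]), 'joint_torque': array([-0.0000e+00, -5.2755e+01, -1.2670e+00, -1.5342e+01, -5.3000e-02,
        7.0000e-03,  0.0000e+00]), 'tool_pos': array([0.201, 0.591, 0.238]), 'eef_rot': array([ 0.163,  0.987, -0.001, -0.   ]), 'contact_force': array([-0.123,  0.153, -0.212]), 'moment': array([-0.054, -0.045, -0.012]), 'finger_force': np.float64(0.0), 'opening': np.float64(0.999)}
```

View pics/top.png

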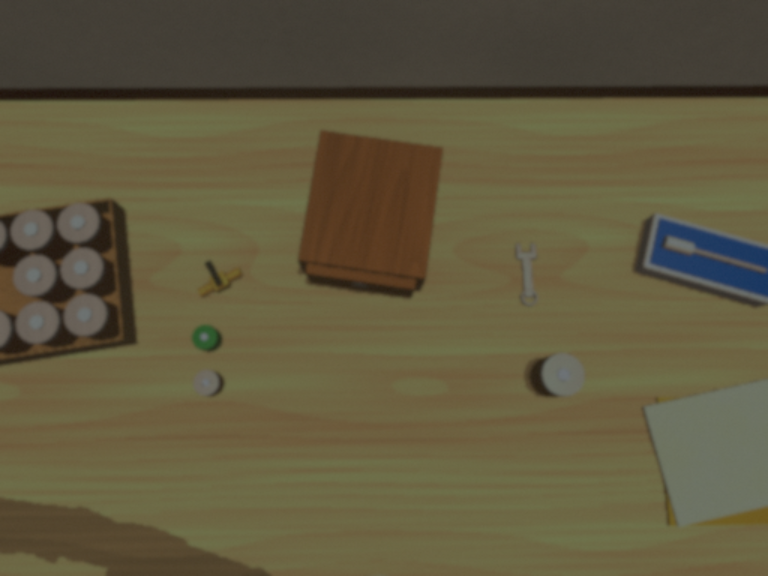

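View pics/scene.png

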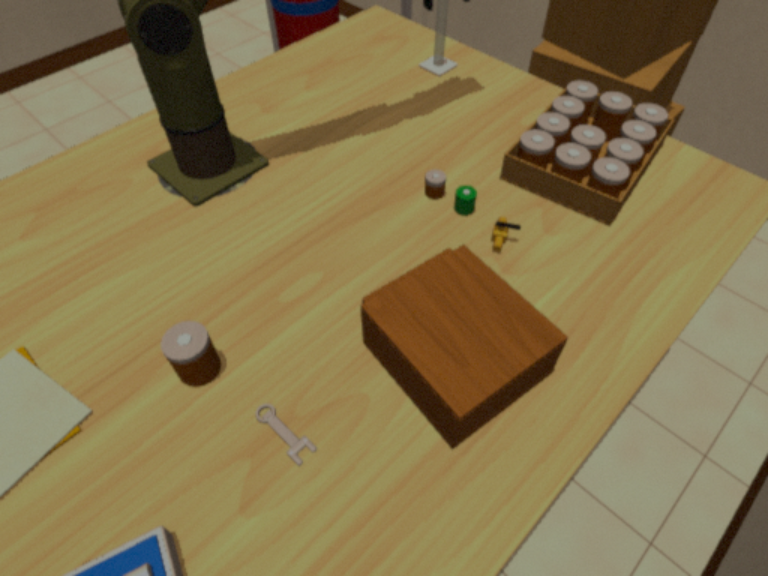

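Top view (768 px scale): the cabinet is at about (370,205), with its drawer front at (363,278). The jar-shaped things are an amber one with a steel lid at (207,382), a green one at (206,337) and the big jar at (562,375). The valve is at (218,280) and the wrench at (527,273). The small amber jar at (207,382) fits the description: steel lid, small and not green. I'll confirm it in a crop and measure.

Run:
```python
from h import *
z=np.load("pics/scene.npz");p,Ws=z["p"],z["W"]
cv2.imwrite("pics/crop.png",cv2.resize(p[100:175,260:360,::-1],(600,450),interpolation=3))
z=np.load("pics/top.npz");W=z["W"]
def at(n,u,v,R,lo,hi):
    c=W[int(v/1.5),int(u/1.5)]
    m=(np.hypot(W[...,0]-c[0],W[...,1]-c[1])<R)&(W[...,2]>lo)&(W[...,2]<hi)
    q=W[m]; print(n,m.sum(),'center px pt',c.round(3),'mid',((q.min(0)+q.max(0))/2).round(4),'ext',np.ptp(q,0).round(3),'mean',q.mean(0).round(4))
at('small',207,382,.045,.04,.06); at('green',206,337,.04,.04,.06); at('big',562,375,.06,.08,.1)
at('valve',218,280,.07,.012,.06); at('wrench',527,273,.08,.004,.03)
m=(np.abs(W[...,2]-.115)<.006)
n,l,st,ce=cv2.connectedComponentsWithStats(m.astype(np.uint8));i=1+st[1:,4].argmax()
q=W[l==i][:,:2].astype(np.float32);R=cv2.minAreaRect(q);print('cab',R,W[l==i][:,2].mean());print(cv2.boxPoints(R))
v,u=288,363
m=(np.abs(W[...,2]-.098)<.008)&(W[...,1]<.3)&(W[...,1]>-.3)
n,l,st,ce=cv2.connectedComponentsWithStats(m.astype(np.uint8))
for k in range(1,n):
  if st[k,4]>60: 
    q=W[l==k];print('front?',st[k],q.mean(0),cv2.minAreaRect(q[:,:2].astype(np.float32)))
```

```text
small 244 center px pt [0.444 0.29  0.051] mid [0.4428 0.2935 0.0496] ext [0.044 0.044 0.015] mean [0.4433 0.2926 0.051 ]
green 241 center px pt [0.522 0.295 0.052] mid [0.522  0.2996 0.0489] ext [0.043 0.045 0.017] mean [0.5219 0.2985 0.0509]
big 676 center px pt [ 0.445 -0.313  0.094] mid [ 0.4475 -0.3158  0.09  ] ext [0.07  0.073 0.019] mean [ 0.4474 -0.3141  0.0932]
valve 310 center px pt [0.626 0.28  0.042] mid [0.6312 0.283  0.0308] ext [0.061 0.079 0.037] mean [0.6291 0.284  0.0283]
wrench 576 center px pt [ 0.638 -0.287  0.009] mid [ 0.6373 -0.2856  0.0091] ext [0.155 0.154 0.01 ] mean [ 0.6407 -0.2873  0.007 ]
cab ((0.7456523776054382, 0.00409698486328125), (0.22035393118858337, 0.24212568998336792), 80.99495697021484) 0.1160895004933847
[[ 0.60883665 -0.08577308]
 [ 0.847978   -0.12367094]
 [ 0.8824681   0.09396705]
 [ 0.64332676  0.1318649 ]]
front? [198 173  79  20 614] [0.61791976 0.02512755 0.10126922] ((0.6198789477348328, 0.03142070025205612), (0.2047247290611267, 0.021414797753095627), 80.77423858642578)
front? [360 237  10  25 149] [ 0.44771717 -0.29111741  0.09385011] ((0.44749942421913147, -0.28938961029052734), (0.020749663934111595, 0.06017012149095535), 89.89486694335938)
```

View pics/crop.png

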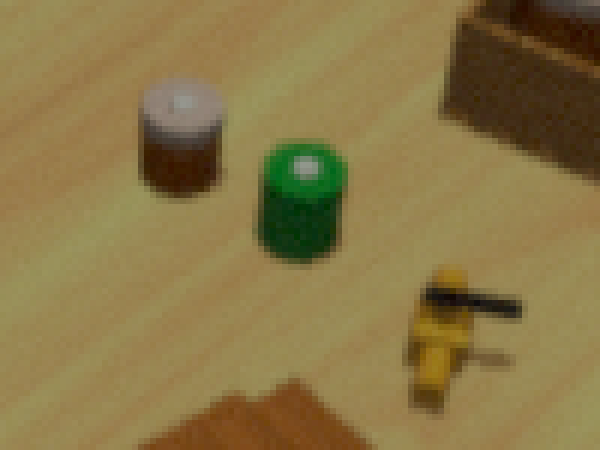

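The crop confirms it: the amber jar with the steel lid is at (180,135), and the green decoy stands behind it at (300,200). The cabinet yaw is −9°, the face centre is at about (0.609, 0.026), and sizes match. Now moving to the drawer front with shut fingers.

Emit:
{"fn": "step_arm", "kwargs": {"increments": [[[2.6,-4.2,0],[0,0,1]],[[2.6,-4.2,0],[0,0,1]],[[2.6,-4.2,0],[0,0,1]],[[2.6,-4.2,0],[0,0,1]],[[2.6,-4.2,0],[0,0,1]],[[2.6,-4.2,0],[0,0,1]],[[2.6,-4.2,0],[0,0,1]],[[2.6,-4.2,0],[0,0,1]],[[2.6,-4.2,0],[0,0,1]],[[2.6,-4.2,0],[0,0,1]]], "fingers": 0}}

```text
clock: 1.1
tool_pos: [0.4618, 0.1698, 0.2386]
eef_rot: [0.076, 0.997, -0.0, -0.0]
contact_force: [1.6, 0.7, -1.3]
opening: 0.114
finger_force: 0.0
```

Emit:
{"fn": "step_arm", "kwargs": {"increments": [[[2.3,-3.4,-1],[0,0,0]],[[2.3,-3.4,-1],[0,0,0]],[[2.3,-3.4,-1],[0,0,0]],[[2.3,-3.3,-2],[0,0,0]],[[0,0,-4],[0,0,0]],[[0,0,-4],[0,0,0]],[[0,0,-3],[0,0,0]],[[0,0,-1.7],[0,0,0]],[[0,0,0],[0,0,0]],[[0,0,0],[0,0,0]]]}}

```text
clock: 2.1
tool_pos: [0.5532, 0.0368, 0.0618]
eef_rot: [0.077, 0.997, 0.0, -0.0]
contact_force: [-0.2, 0.7, -0.1]
opening: 0.002
finger_force: 0.0
```

Emit:
{"fn": "step_arm", "kwargs": {"increments": [[[0.79,-0.125,0],[0,0,0]],[[0.79,-0.125,0],[0,0,0]],[[0.79,-0.125,0],[0,0,0]],[[0.6,-0.1,0],[0,0,0]],[[0.4,-0.06,0],[0,0,0]],[[0.2,-0.03,0],[0,0,0]],[[0.1,-0.015,0],[0,0,0]],[[0.1,-0.015,0],[0,0,0]],[[0.1,-0.015,0],[0,0,0]],[[0.1,-0.015,0],[0,0,0]]]}}

```text
clock: 3.1
tool_pos: [0.5928, 0.0306, 0.0617]
eef_rot: [0.076, 0.997, 0.0, -0.0]
contact_force: [0.7, -0.6, 0.0]
opening: 0.003
finger_force: 0.0
```

Emit:
{"fn": "step_arm", "kwargs": {"increments": [[[0.1,-0.016,0],[0,0,0]],[[0.1,-0.016,0],[0,0,0]],[[0.1,-0.016,0],[0,0,0]],[[0.1,-0.016,0],[0,0,0]],[[0.1,-0.016,0],[0,0,0]],[[0.1,-0.016,0],[0,0,0]],[[0.1,-0.016,0],[0,0,0]],[[0.1,-0.016,0],[0,0,0]],[[0.1,-0.016,0],[0,0,0]],[[0.1,-0.016,0],[0,0,0]]]}}

```text
clock: 4.1
tool_pos: [0.6002, 0.0293, 0.0616]
eef_rot: [0.076, 0.997, -0.0, -0.003]
contact_force: [-7.7, 0.7, 6.6]
opening: 0.004
finger_force: 3.7
```

Emit:
{"fn": "step_arm", "kwargs": {"increments": [[[0,0,0.05],[0,0,0]],[[0,0,0.05],[0,0,0]],[[0,0,0.05],[0,0,0]],[[0,0,0.05],[0,0,0]],[[0,0,0],[0,0,0]],[[0,0,0],[0,0,0]],[[0,0,0],[0,0,0]],[[0,0,0],[0,0,0]],[[0,0,0],[0,0,0]],[[0,0,0],[0,0,0]]]}}

```text
clock: 5.1
tool_pos: [0.5995, 0.0292, 0.0623]
eef_rot: [0.076, 0.997, -0.0, -0.003]
contact_force: [-5.9, 0.7, -2.6]
opening: 0.008
finger_force: 2.6
```

Run:
```python
from h import *
s=r.get_state();print(s['contact_force'],s['moment'],s['tool_pos'],s['eef_rot'])
p,d=r.snapshot("scene");cv2.imwrite("pics/s2.png",cv2.resize(p[110:310,180:400,::-1],(660,600),interpolation=3))
```

```text
[-5.93156234  0.71061224 -2.57119232] [ 0.35714209  0.97963335 -0.05707065] [0.59954739 0.02921602 0.06230983] [ 7.62619480e-02  9.97081862e-01 -3.38957527e-04 -3.42942445e-03]
```

View pics/s2.png

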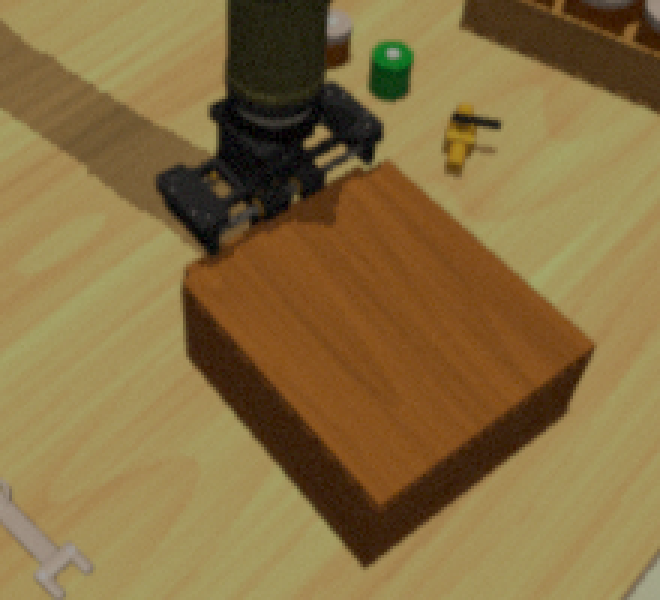

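Emit:
{"fn": "step_arm", "kwargs": {"increments": [[[0.1,-0.016,0],[0,0,0]],[[0.1,-0.016,0],[0,0,0]],[[0.1,-0.016,0],[0,0,0]],[[0.1,-0.016,0],[0,0,0]],[[0.1,-0.016,0],[0,0,0]],[[0.1,-0.016,0],[0,0,0]],[[0.1,-0.016,0],[0,0,0]],[[0,0,0],[0,0,0]],[[0,0,0],[0,0,0]],[[0,0,0],[0,0,0]]]}}

```text
clock: 6.15
tool_pos: [0.6056, 0.0283, 0.0623]
eef_rot: [0.076, 0.997, -0.0, -0.004]
contact_force: [-6.8, 1.0, -1.5]
opening: -0.001
finger_force: 3.7
```

Emit:
{"fn": "step_arm", "kwargs": {"increments": [[[0.1,-0.016,0],[0,0,0]],[[0.1,-0.016,0],[0,0,0]],[[0.1,-0.016,0],[0,0,0]],[[0.1,-0.016,0],[0,0,0]],[[0,0,0],[0,0,0]],[[0,0,0],[0,0,0]],[[0,0,0],[0,0,0]],[[0,0,0],[0,0,0]],[[0,0,0],[0,0,0]],[[0,0,0],[0,0,0]]]}}

```text
clock: 7.15
tool_pos: [0.6059, 0.0282, 0.0623]
eef_rot: [0.076, 0.997, -0.001, -0.008]
contact_force: [-15.6, 3.3, 5.9]
opening: 0.004
finger_force: 7.6
```

Latch bottomed at about 15.6 N, so I'm backing off.

Emit:
{"fn": "step_arm", "kwargs": {"increments": [[[-0.4,0.06,0],[0,0,0]],[[-0.8,0.13,0],[0,0,0]],[[-1.2,0.19,0],[0,0,0]],[[-1.5,0.24,0],[0,0,0]],[[-1.5,0.24,0],[0,0,0]],[[-1.5,0.24,0],[0,0,0]],[[-1.5,0.24,0],[0,0,0]],[[-1.5,0.24,0],[0,0,0]],[[-1.5,0.24,0],[0,0,0]],[[-1,0.16,0],[0,0,0]]]}}

```text
clock: 8.15
tool_pos: [0.4898, 0.0472, 0.064]
eef_rot: [0.076, 0.997, 0.0, 0.001]
contact_force: [-0.9, 1.1, 0.3]
opening: 0.003
finger_force: 0.0
```

Run:
```python
from h import *
s=r.get_state();print(s['contact_force'],s['tool_pos'])
p,d,W=pts("top");cv2.imwrite("pics/t2.png",cv2.resize(p[80:240,100:320,::-1],(770,560),interpolation=3))
c=np.array([.7457,.0041]);ax=np.array([.9877,-.1564]);ay=np.array([.1564,.9877])
L=(W[...,:2]-c);X=L@ax;Y=L@ay
for lo,hi in((.093,.108),(.02,.04)):
  m=(W[...,2]>lo)&(W[...,2]<hi)&(X<-.125)&(X>-.3)&(abs(Y)<.09)
  print(m.sum(), np.percentile(X[m],[2,10,50,90,98]).round(3) if m.any() else '')
```

```text
[-0.88859891  1.11342415  0.34857931] [0.4898373  0.04719846 0.06398666]
9 [-0.213 -0.21  -0.207 -0.204 -0.204]
656 [-0.18  -0.163 -0.141 -0.128 -0.126]
```

View pics/t2.png

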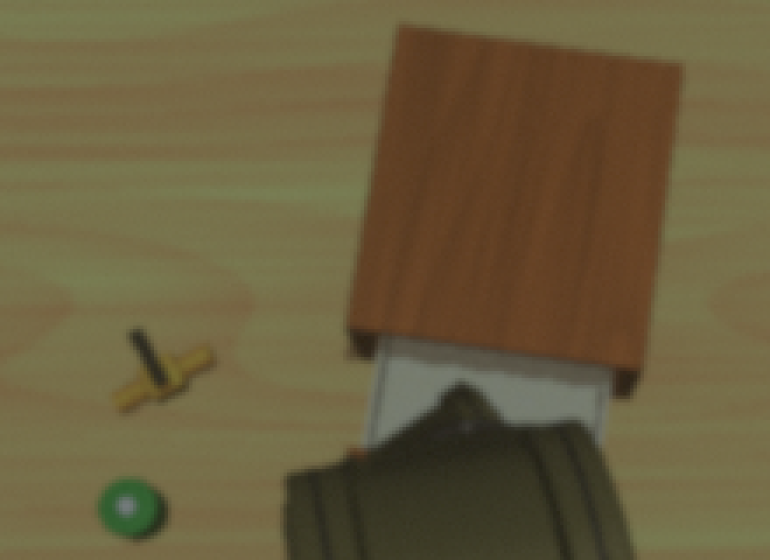

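The drawer is open: white floor visible at (480,400), top-view crop. Now to the jar.

Emit:
{"fn": "step_arm", "kwargs": {"increments": [[[0,0,3],[0,0,0]],[[0,0,4],[0,0,0]],[[-0.6,3,2],[0,0,0]],[[-0.9,4.6,0],[0,0,0]],[[-0.9,4.6,0],[0,0,0]],[[-0.9,4.6,0],[0,0,0]],[[-0.9,4.6,0],[0,0,0]],[[-0.5,3.2,0],[0,0,0]],[[0,0,0],[0,0,0]],[[0,0,0],[0,0,0]]], "fingers": 1, "grip_force": 12}}

```text
clock: 9.2
tool_pos: [0.4433, 0.2936, 0.1538]
eef_rot: [0.076, 0.997, 0.0, 0.0]
contact_force: [0.7, -0.4, 0.2]
opening: 0.886
finger_force: 0.0
```

Run:
```python
from h import *
s=r.get_state();print(s['contact_force'],s['tool_pos'],s['opening'])
p,d,W=pts("wrist");cv2.imwrite("pics/w1.png",p[:,:,::-1])
m=(W[...,2]>.044)&(W[...,2]<.056)&(np.hypot(W[...,0]-.443,W[...,1]-.293)<.035)
q=W[m];print(m.sum(),((q.min(0)+q.max(0))/2).round(4),np.ptp(q,0),q.mean(0))
```

```text
[ 0.66281236 -0.39229798  0.16107184] [0.44331799 0.29357245 0.15379057] 0.8857871974873869
2517 [0.4425 0.293  0.0486] [0.04455503 0.04431943 0.00855315] [0.44171573 0.29314132 0.04994746]
```

View pics/w1.png

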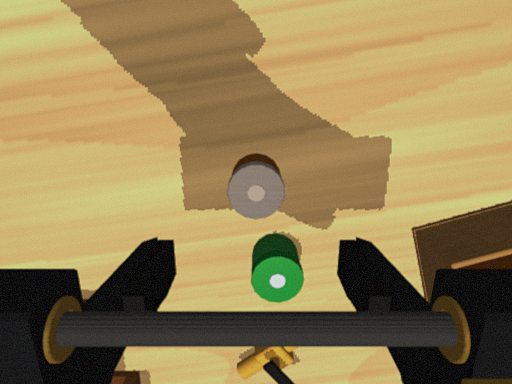

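The wrist view shows the steel-lidded jar at (256,192) and the green one at (277,280). The jar measures (0.4425, 0.293), right under the TCP, so I'll descend.

Emit:
{"fn": "step_arm", "kwargs": {"increments": [[[-0.1,0,-2],[0,0,0]],[[0,0,-2.5],[0,0,0]],[[0,0,-2.5],[0,0,0]],[[0,0,-2],[0,0,0]],[[0,0,-1.6],[0,0,0]],[[0,0,-1.2],[0,0,0]],[[0,0,-0.8],[0,0,0]],[[0,0,-0.6],[0,0,0]],[[0,0,0],[0,0,0]],[[0,0,0],[0,0,0]]]}}

```text
clock: 10.25
tool_pos: [0.4422, 0.293, 0.0221]
eef_rot: [0.077, 0.997, 0.0, 0.0]
contact_force: [-0.4, -0.4, -0.4]
opening: 1.006
finger_force: 0.0
```

Emit:
{"fn": "step_arm", "kwargs": {"increments": [[[0,0,0],[0,0,0]],[[0,0,0],[0,0,0]],[[0,0,0],[0,0,0]],[[0,0,0],[0,0,0]],[[0,0,0],[0,0,0]],[[0,0,0],[0,0,0]],[[0,0,0],[0,0,0]],[[0,0,0],[0,0,0]],[[0,0,0],[0,0,0]],[[0,0,0],[0,0,0]]], "fingers": 0}}

```text
clock: 11.25
tool_pos: [0.442, 0.2932, 0.0218]
eef_rot: [0.077, 0.997, 0.0, 0.0]
contact_force: [-0.2, 0.7, 0.6]
opening: 0.497
finger_force: 12.0
```

Emit:
{"fn": "step_arm", "kwargs": {"increments": [[[0,0,1.5],[0,0,0]],[[0,0,2.5],[0,0,0]],[[0,0,3.5],[0,0,0]],[[0,0,3.5],[0,0,0]],[[0,0,3],[0,0,0]],[[1.2,-2.2,1],[0,0,0]],[[1.9,-3.6,0],[0,0,0]],[[1.9,-3.6,0],[0,0,0]],[[1.9,-3.6,0],[0,0,0]],[[1.9,-3.6,0],[0,0,0]]]}}

```text
clock: 12.25
tool_pos: [0.5299, 0.1249, 0.1714]
eef_rot: [0.077, 0.997, -0.0, -0.001]
contact_force: [0.4, 0.1, -1.6]
opening: 0.501
finger_force: 12.0
```

Emit:
{"fn": "step_arm", "kwargs": {"increments": [[[1.9,-3.6,0],[0,0,0]],[[1.9,-3.6,0],[0,0,0]],[[1,-2.4,0],[0,0,0]],[[0,0,0],[0,0,0]],[[0,0,0],[0,0,0]],[[0,0,0],[0,0,0]],[[0,0,0],[0,0,0]],[[0,0,0],[0,0,0]],[[0,0,0],[0,0,0]],[[0,0,0],[0,0,0]]]}}

```text
clock: 13.25
tool_pos: [0.5778, 0.0313, 0.1718]
eef_rot: [0.076, 0.997, 0.0, -0.0]
contact_force: [0.3, -0.3, -1.1]
opening: 0.501
finger_force: 12.0
```

Run:
```python
from h import *
s=r.get_state();print(s['contact_force'],s['tool_pos'],s['opening'],s['finger_force'])
p,d,W=pts("wrist");cv2.imwrite("pics/w2.png",p[:,:,::-1])
c=np.array([.7457,.0041]);ax=np.array([.9877,-.1564]);ay=np.array([.1564,.9877])
L=(W[...,:2]-c);X=L@ax;Y=L@ay
print('tcp X,Y',(s['tool_pos'][:2]-c)@ax,(s['tool_pos'][:2]-c)@ay)
m=(abs(W[...,2]-.101)<.005)&(X<-.18)&(X>-.26)&(abs(Y)<.1); print('panel',m.sum(),np.percentile(X[m],[2,50,98]) if m.any() else '',np.percentile(Y[m],[2,98]) if m.any() else '')
m=(abs(W[...,2]-.028)<.005)&(X<-.1)&(X>-.26)&(abs(Y)<.09); print('floor',m.sum(),np.percentile(X[m],[2,50,98]) if m.any() else '',W[m][:,2].mean())
m=(abs(W[...,2]-.115)<.004)&(X>-.16)&(X<0)&(abs(Y)<.1); print('carc',m.sum(),np.percentile(X[m],[1,50]) if m.any() else '')
```

```text
[ 0.28811366 -0.32410786 -1.10024153] [0.57782356 0.03130996 0.17179819] 0.5011181157371593 11.997978111467091
tcp X,Y -0.17006720303727726 0.0006194063493085425
panel 9173 [-0.22302156 -0.21381169 -0.20384507] [-0.09151013  0.08896232]
floor 13721 [-0.1880625  -0.15750137 -0.11020259] 0.027987111584714404
carc 6788 [-0.11532637 -0.04989713]
```

View pics/w2.png

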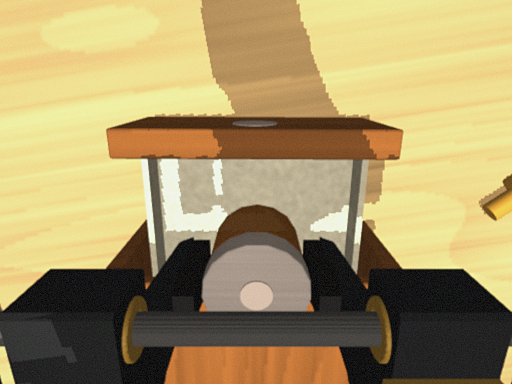

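Jar held at (256,290), above the open drawer, with the panel at (255,140). Panel −0.223 to −0.204, floor 0.028 and carcass all match. Lowering.

Emit:
{"fn": "step_arm", "kwargs": {"increments": [[[0,0,-1],[0,0,0]],[[0,0,-2],[0,0,0]],[[0,0,-2],[0,0,0]],[[0,0,-2],[0,0,0]],[[0,0,-1.5],[0,0,0]],[[0,0,-1.2],[0,0,0]],[[0,0,-0.8],[0,0,0]],[[0,0,-0.6],[0,0,0]],[[0,0,-0.4],[0,0,0]],[[0,0,-0.2],[0,0,0]]]}}

```text
clock: 14.3
tool_pos: [0.5781, 0.031, 0.0547]
eef_rot: [0.077, 0.997, 0.0, 0.0]
contact_force: [-0.1, 0.2, -1.1]
opening: 0.498
finger_force: 12.0
```

Emit:
{"fn": "step_arm", "kwargs": {"increments": [[[0,0,-0.1],[0,0,0]],[[0,0,-0.1],[0,0,0]],[[0,0,-0.1],[0,0,0]],[[0,0,-0.1],[0,0,0]],[[0,0,-0.05],[0,0,0]],[[0,0,0],[0,0,0]],[[0,0,0],[0,0,0]],[[0,0,0],[0,0,0]],[[0,0,0],[0,0,0]],[[0,0,0],[0,0,0]]]}}

```text
clock: 15.3
tool_pos: [0.5779, 0.0309, 0.0503]
eef_rot: [0.077, 0.997, 0.0, 0.0]
contact_force: [-0.4, -0.8, -2.0]
opening: 0.499
finger_force: 12.0
```

Emit:
{"fn": "step_arm", "kwargs": {"increments": [[[0,0,-0.05],[0,0,0]],[[0,0,0],[0,0,0]],[[0,0,0],[0,0,0]],[[0,0,0],[0,0,0]],[[0,0,0],[0,0,0]],[[0,0,0],[0,0,0]],[[0,0,0],[0,0,0]],[[0,0,0],[0,0,0]],[[0,0,0],[0,0,0]],[[0,0,0],[0,0,0]]], "fingers": 0.8}}

```text
clock: 16.3
tool_pos: [0.5779, 0.0309, 0.0497]
eef_rot: [0.077, 0.997, 0.0, -0.0]
contact_force: [-0.2, 0.2, 0.7]
opening: 0.798
finger_force: 0.0
```

Emit:
{"fn": "step_arm", "kwargs": {"increments": [[[0,0,0.5],[0,0,0]],[[0,0,1],[0,0,0]],[[0,0,2],[0,0,0]],[[0,0,3],[0,0,0]],[[0,0,3],[0,0,0]],[[0,0,3],[0,0,0]],[[0,0,1.5],[0,0,0]],[[0,0,0],[0,0,0]],[[0,0,0],[0,0,0]],[[0,0,0],[0,0,0]]]}}

```text
clock: 17.3
tool_pos: [0.5771, 0.0307, 0.1888]
eef_rot: [0.077, 0.997, -0.0, -0.001]
contact_force: [-0.2, 0.1, 0.1]
opening: 0.8
finger_force: 0.0
```

Run:
```python
from h import *
s=r.get_state();print(s['contact_force'],s['tool_pos'],s['opening'],s['finger_force'])
p,d,W=pts("wrist");cv2.imwrite("pics/w3.png",p[:,:,::-1])
c=np.array([.7457,.0041]);ax=np.array([.9877,-.1564]);ay=np.array([.1564,.9877])
L=(W[...,:2]-c);X=L@ax;Y=L@ay
m=(abs(W[...,2]-.078)<.004)&(X>-.2)&(X<-.13)&(abs(Y)<.05); print('lid',m.sum(),X[m].min(),X[m].max(),Y[m].min(),Y[m].max(),W[m][:,2].std(),W[m][:,2].mean())
m=(abs(W[...,2]-.101)<.005)&(X<-.1)&(X>-.26)&(abs(Y)<.1);print('panel',np.percentile(X[m],[2,98]))
```

```text
[-0.21894807  0.11509386  0.11749039] [0.57707965 0.03070098 0.18881881] 0.799717564253542 0.0
lid 2358 -0.19120704637311278 -0.1467306308423308 -0.021572543471234558 0.02159584514101773 0.0008134058534276732 0.07793608225454013
panel [-0.22303291 -0.20353644]
```

View pics/w3.png

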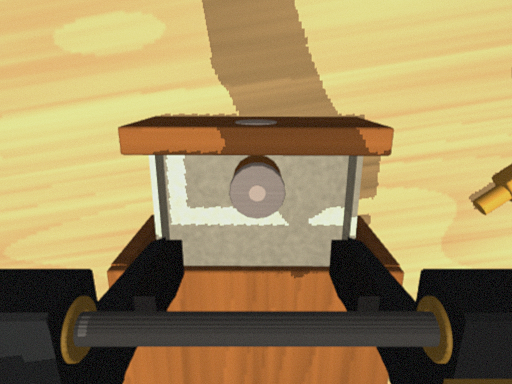

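The jar stands upright in the drawer at (257,190), lid height 0.078, X −0.169. Now moving in front of the drawer to push it shut.

Emit:
{"fn": "step_arm", "kwargs": {"increments": [[[-2,0.3,0],[0,0,0]],[[-3,0.5,0],[0,0,0]],[[-3,0.5,0],[0,0,0]],[[-1,0.1,0],[0,0,0]],[[0,0,-2],[0,0,0]],[[0,0,-3],[0,0,0]],[[0,0,-3],[0,0,0]],[[0,0,-2.5],[0,0,0]],[[0,0,-1.5],[0,0,0]],[[0,0,-0.6],[0,0,0]]], "fingers": 0}}

```text
clock: 18.35
tool_pos: [0.4878, 0.0448, 0.0617]
eef_rot: [0.076, 0.997, -0.0, -0.001]
contact_force: [-0.8, -0.7, 0.2]
opening: 0.006
finger_force: 0.0
```

Emit:
{"fn": "step_arm", "kwargs": {"increments": [[[0,0,0],[0,0,0]],[[0.3,-0.05,0],[0,0,0]],[[0.3,-0.05,0],[0,0,0]],[[0.3,-0.05,0],[0,0,0]],[[0.3,-0.05,0],[0,0,0]],[[0.3,-0.05,0],[0,0,0]],[[0.2,-0.03,0],[0,0,0]],[[0.2,-0.03,0],[0,0,0]],[[0.2,-0.03,0],[0,0,0]],[[0.2,-0.03,0],[0,0,0]]]}}

```text
clock: 19.35
tool_pos: [0.511, 0.0412, 0.0637]
eef_rot: [0.076, 0.997, 0.0, -0.0]
contact_force: [0.2, 0.1, 1.2]
opening: 0.011
finger_force: 0.0
```

Emit:
{"fn": "step_arm", "kwargs": {"increments": [[[0.1,-0.016,0],[0,0,0]],[[0.1,-0.016,0],[0,0,0]],[[0.1,-0.016,0],[0,0,0]],[[0.1,-0.016,0],[0,0,0]],[[0.1,-0.016,0],[0,0,0]],[[0.1,-0.016,0],[0,0,0]],[[0.1,-0.016,0],[0,0,0]],[[0.2,-0.032,0],[0,0,0]],[[0.2,-0.032,0],[0,0,0]],[[0.2,-0.032,0],[0,0,0]]]}}

```text
clock: 20.35
tool_pos: [0.5237, 0.0392, 0.0637]
eef_rot: [0.077, 0.997, -0.0, -0.0]
contact_force: [-3.3, 1.1, 2.7]
opening: 0.006
finger_force: 1.7
```

Emit:
{"fn": "step_arm", "kwargs": {"increments": [[[0.2,-0.032,0],[0,0,0]],[[0.2,-0.032,0],[0,0,0]],[[0.2,-0.032,0],[0,0,0]],[[0.2,-0.032,0],[0,0,0]],[[0.2,-0.032,0],[0,0,0]],[[0.2,-0.032,0],[0,0,0]],[[0.2,-0.032,0],[0,0,0]],[[0.2,-0.032,0],[0,0,0]],[[0.2,-0.032,0],[0,0,0]],[[0.2,-0.032,0],[0,0,0]]]}}

```text
clock: 21.35
tool_pos: [0.5439, 0.036, 0.0637]
eef_rot: [0.077, 0.997, 0.0, -0.0]
contact_force: [-4.0, 1.6, 2.4]
opening: 0.006
finger_force: 2.2
```

Emit:
{"fn": "step_arm", "kwargs": {"increments": [[[0.2,-0.032,0],[0,0,0]],[[0.2,-0.032,0],[0,0,0]],[[0.2,-0.032,0],[0,0,0]],[[0.2,-0.032,0],[0,0,0]],[[0.2,-0.032,0],[0,0,0]],[[0.2,-0.032,0],[0,0,0]],[[0.2,-0.032,0],[0,0,0]],[[0.2,-0.032,0],[0,0,0]],[[0.2,-0.032,0],[0,0,0]],[[0.2,-0.032,0],[0,0,0]]]}}

```text
clock: 22.35
tool_pos: [0.5636, 0.0329, 0.0637]
eef_rot: [0.076, 0.997, 0.0, -0.0]
contact_force: [-5.5, 1.4, 2.2]
opening: 0.007
finger_force: 2.8
```

Emit:
{"fn": "step_arm", "kwargs": {"increments": [[[0.2,-0.032,0],[0,0,0]],[[0.2,-0.032,0],[0,0,0]],[[0.2,-0.032,0],[0,0,0]],[[0.2,-0.032,0],[0,0,0]],[[0.2,-0.032,0],[0,0,0]],[[0.2,-0.032,0],[0,0,0]],[[0.2,-0.032,0],[0,0,0]],[[0.2,-0.032,0],[0,0,0]],[[0.2,-0.032,0],[0,0,0]],[[0.2,-0.032,0],[0,0,0]]]}}

```text
clock: 23.35
tool_pos: [0.5831, 0.0298, 0.0637]
eef_rot: [0.076, 0.997, -0.0, -0.001]
contact_force: [-6.8, 2.3, 3.4]
opening: 0.006
finger_force: 3.4
```

Emit:
{"fn": "step_arm", "kwargs": {"increments": [[[0.2,-0.032,0],[0,0,0]],[[0.2,-0.032,0],[0,0,0]],[[0.2,-0.032,0],[0,0,0]],[[0.2,-0.032,0],[0,0,0]],[[0.2,-0.032,0],[0,0,0]],[[0.2,-0.032,0],[0,0,0]],[[0.2,-0.032,0],[0,0,0]],[[0.1,-0.016,0],[0,0,0]],[[0.1,-0.016,0],[0,0,0]],[[0,0,0],[0,0,0]]]}}

```text
clock: 24.35
tool_pos: [0.599, 0.0273, 0.0637]
eef_rot: [0.077, 0.997, 0.0, -0.001]
contact_force: [-6.9, 2.5, 4.0]
opening: 0.005
finger_force: 3.4
```

Emit:
{"fn": "step_arm", "kwargs": {"increments": [[[0.1,-0.016,0],[0,0,0]],[[0.1,-0.016,0],[0,0,0]],[[0.1,-0.016,0],[0,0,0]],[[0.1,-0.016,0],[0,0,0]],[[0.1,-0.016,0],[0,0,0]],[[0.1,-0.016,0],[0,0,0]],[[0.1,-0.016,0],[0,0,0]],[[0,0,0],[0,0,0]],[[0,0,0],[0,0,0]],[[0,0,0],[0,0,0]]]}}

```text
clock: 25.35
tool_pos: [0.6058, 0.0262, 0.0637]
eef_rot: [0.076, 0.997, -0.0, -0.001]
contact_force: [-7.5, 2.5, 4.7]
opening: 0.009
finger_force: 3.6
```

Emit:
{"fn": "step_arm", "kwargs": {"increments": [[[0.1,-0.016,0],[0,0,0]],[[0.1,-0.016,0],[0,0,0]],[[0.1,-0.016,0],[0,0,0]],[[0.1,-0.016,0],[0,0,0]],[[0,0,0],[0,0,0]],[[0,0,0],[0,0,0]],[[0,0,0],[0,0,0]],[[0,0,0],[0,0,0]],[[0,0,0],[0,0,0]],[[0,0,0],[0,0,0]]]}}

```text
clock: 26.35
tool_pos: [0.6097, 0.0256, 0.0637]
eef_rot: [0.076, 0.997, -0.0, -0.001]
contact_force: [-7.5, 3.1, 3.8]
opening: 0.005
finger_force: 3.7
```

Emit:
{"fn": "step_arm", "kwargs": {"increments": [[[0.1,-0.016,0],[0,0,0]],[[0.1,-0.016,0],[0,0,0]],[[0.1,-0.016,0],[0,0,0]],[[0,0,0],[0,0,0]],[[0,0,0],[0,0,0]],[[0,0,0],[0,0,0]],[[0,0,0],[0,0,0]],[[0,0,0],[0,0,0]],[[0,0,0],[0,0,0]],[[0,0,0],[0,0,0]]]}}

```text
clock: 27.35
tool_pos: [0.6126, 0.0251, 0.0637]
eef_rot: [0.076, 0.997, -0.0, -0.001]
contact_force: [-6.6, 2.4, 5.3]
opening: 0.005
finger_force: 3.8
```

Emit:
{"fn": "step_arm", "kwargs": {"increments": [[[0.1,-0.016,0],[0,0,0]],[[0.1,-0.016,0],[0,0,0]],[[0.05,-0.008,0],[0,0,0]],[[0,0,0],[0,0,0]],[[0,0,0],[0,0,0]],[[0,0,0],[0,0,0]],[[0,0,0],[0,0,0]],[[0,0,0],[0,0,0]],[[0,0,0],[0,0,0]],[[0,0,0],[0,0,0]]]}}

```text
clock: 28.35
tool_pos: [0.6149, 0.0248, 0.0637]
eef_rot: [0.076, 0.997, -0.0, -0.002]
contact_force: [-7.5, 2.3, 5.1]
opening: 0.006
finger_force: 4.0
```

Emit:
{"fn": "step_arm", "kwargs": {"increments": [[[0.1,-0.016,0],[0,0,0]],[[0.1,-0.016,0],[0,0,0]],[[0,0,0],[0,0,0]],[[0,0,0],[0,0,0]],[[0,0,0],[0,0,0]],[[0,0,0],[0,0,0]],[[0,0,0],[0,0,0]],[[0,0,0],[0,0,0]],[[0,0,0],[0,0,0]],[[0,0,0],[0,0,0]]]}}

```text
clock: 29.35
tool_pos: [0.6154, 0.0246, 0.0637]
eef_rot: [0.076, 0.997, -0.0, -0.003]
contact_force: [-11.4, 2.9, 8.3]
opening: 0.006
finger_force: 5.6
```

Emit:
{"fn": "step_arm", "kwargs": {"increments": [[[0.05,-0.008,0],[0,0,0]],[[0,0,0],[0,0,0]],[[-0.3,0.05,0],[0,0,0]],[[-0.3,0.05,0],[0,0,0]],[[-0.3,0.05,0],[0,0,0]],[[-0.3,0.05,0],[0,0,0]],[[-0.3,0.05,0],[0,0,0]],[[-0.3,0.05,0],[0,0,0]],[[-0.3,0.05,0],[0,0,0]],[[-0.3,0.05,0],[0,0,0]]]}}

```text
clock: 30.35
tool_pos: [0.5968, 0.0273, 0.0641]
eef_rot: [0.077, 0.997, 0.0, 0.002]
contact_force: [-0.6, -0.5, 0.5]
opening: 0.004
finger_force: 0.0
```

Emit:
{"fn": "step_arm", "kwargs": {"increments": [[[-0.5,0.08,0],[0,0,0]],[[-1,0.16,0],[0,0,0]],[[-2,0.32,0],[0,0,0]],[[-2,0.32,0],[0,0,0]],[[-2,0.32,0],[0,0,0]],[[-2,0.32,0],[0,0,0]],[[-2,0.32,0],[0,0,0]],[[-2,0.32,0],[0,0,0]],[[0,0,0],[0,0,0]],[[0,0,0],[0,0,0]]]}}

```text
clock: 31.35
tool_pos: [0.4612, 0.0497, 0.0639]
eef_rot: [0.076, 0.997, 0.0, 0.001]
contact_force: [1.0, -0.4, 0.6]
opening: 0.003
finger_force: 0.0
```

Run:
```python
from h import *
s=r.get_state();print(s['clock'],s['contact_force'],s['tool_pos'])
for n in("scene","top","wrist"):
  p,d,W=pts(n)
  c=np.array([.7457,.0041]);ax=np.array([.9877,-.1564]);ay=np.array([.1564,.9877])
  L=(W[...,:2]-c);X=L@ax;Y=L@ay
  m=(abs(W[...,2]-.100)<.005)&(X<-.122)&(X>-.26)&(abs(Y)<.1);print(n,m.sum(),np.percentile(X[m],[2,50,98]) if m.any() else '')
  if n=="wrist": cv2.imwrite("pics/w4.png",p[:,:,::-1])
```

```text
31.35 [ 0.96834885 -0.38789081  0.57148304] [0.46123674 0.04968834 0.06393254]
scene 218 [-0.13811375 -0.13283782 -0.12755631]
top 439 [-0.13843644 -0.13086432 -0.12234731]
wrist 0
```

View pics/w4.png

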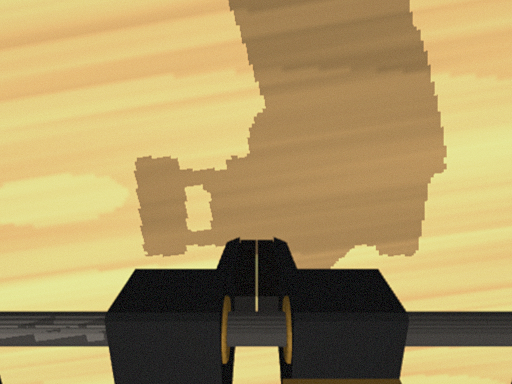

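The wrist view shows only the table and the closed fingers. The scene and top depth put the drawer face at −0.138, which is latched at 0, and there is no contact force. Handing in.

```bash
python3 -c "
from plant import r
print(r.finish_job())"
```

```text
the job is handed in; nothing more can be done
None
```

I handed in the job at about 31 s: the drawer opened, the small jar was seen standing upright inside before I closed it, and the drawer then measured shut at its latched position. Peak readings were about 17 N opening and 14 N closing, and I did not re-measure the bystanders or look at the jar after closing.

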